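# Seat the slotted arbor in the polishing head and square it up

## Robot

A 7-joint arm with a two-finger parallel gripper is mounted at the origin on the work surface. World frame = base frame: x ahead of the robot, y to its left, z up, the work surface at z = 0. Lengths are in mm, angles in degrees, forces in N, time in s.
With the tool pointing down it reaches from about 400 to 875 mm from the base axis. Payload 4.4 kg.
Tool frame: the origin (TCP) lies at the very end of the fingers, on their centre line; the grasp point (between the pads) lies 19 mm behind it; z points along the fingers, y is the line along which they close (so a half turn about z gives the same grasp; the last joint's range is limited). The gripper opens to 85 mm and grips with 20 to 120 N. Pads are 22 mm wide; open, the fingers measure 114 mm over their backs; the gripper's body (76 mm by 85 mm) begins 54 mm behind the grasp point. The pads swing forward as they close: fully open they stand 13 mm farther back than shut.
Start: joints at [73.006, 36.005, 2.206, 86.941, -1.547, 57.084, -1.146], TCP at [148.719, -632.772, 231.313] pointing down, gripper open.
Joint ranges: [-175.42, 175.42], [-21.48, 121.26], [-71.46, 75.88], [10.55, 141.38], [-63.04, 243.04], [13.31, 113.54], [-168.57, 168.57]. Speed limits (degrees/s): [147.25, 147.25, 180, 180, 180, 180, 180].

## Interface

Orientations are given as [roll, pitch, yaw] about the fixed x, y, z axes, in that order (R = Rz(yaw) Ry(pitch) Rx(roll)).
In Python, from plant import r, viewer, models gives the robot as it stands.
- The arm moves only by the tool jog_arm, never from a script. Its arguments are lists of equal length, an entry for each row: "delta_pos": the shift along the tool's x, y, z in mm, a list of three; "spin": the turn about the tool's z in rad. A call has 1 to 8 rows; each row is the pose to reach, as a shift and turn from the pose commanded when the call began, along the tool's axes at that moment; what a row does not reach only later rows make up. A row lasts 1/12 s, in which the tool goes at most 41.7 mm and 7.16 degrees, less where a joint would pass 70% of its speed; a pose out of reach is approached as far as the arm can. A call with a gripper value outside its range is refused whole. "claw" is the closure, from 0 (fully open) to 1 (shut), set as the call begins (left out, the last holds). The fingers move at their own pace and stop on an object; the grip force is fixed at half the most. Time passes only in rows, so rows that repeat a pose let the fingers close. It gives the time, the measured TCP pose, the force, the opening and the grip force at its end, in the units of the state.
- r.sense(): the state, without advancing time (a new reading comes with each control period).
- viewer.capture(name): name is "scene" or "top" or "wrist"; returns a dict with "img" (384x512x3 uint8, blue, green, red), "depth" (384x512 float32, mm along the optical axis (not along the pixel's ray), 0 where there is no reading), "K" (3x3 intrinsics, pixels), "k1" (the pictures are not rectified: a ray, as slopes to the right and down, at radius r is drawn at 1 + k1 r^2 times it, then the intrinsics apply), "extrinsics" (4x4, takes a point from camera to world coordinates); the wrist camera has in their place "tool_from_camera" (4x4, takes a point from camera to tool coordinates, whose origin is the TCP and whose axes are the flange's). Camera axes: x right, y down, z forward; pixel columns grow to the right and rows downward; lengths in mm; the calibration is good to about 2 mm. A picture is of the moment at which its call begins: read the wrist's pose just before it.
- r.hand_in(): hands the job in; it is judged then, once.
Trained networks look in a picture, given as the dict that the camera call returned (one of the last four; its "shot" number tells which), for a name from the list of things; names that differ only in an ending like _2 or _b are one class to them, and where a whole thing is asked for, a point or a joint stands for the part that bears it (a point fixed in the world has none). Each returns a list of dicts, best first, with "score" (0 to 1); they miss things now and then, are a little off and sometimes report something else, mostly with a low value. They report only what shows in the picture. A call takes as long as a camera call. They do not tell look-alikes from the thing itself.
- models.look_for(picture, target): "box" ([left, top, width, height] in pixels, round what is visible of it).
- models.spot_point(picture, target): "point" ([column, row] in pixels: a listed point, or the origin of a listed thing).
The state is a dict: "clock": time; "joint_pos": joint angles; "joint_velocities": joint speeds; "joint_torque": joint torques, N m; "position": TCP position; "ee_rot": TCP orientation; "wrist_force": force on the tool from outside, world axes, zero at the start; "wrist_torque": the same for the moment, N m; "width": finger opening in mm; "finger_force": force on a finger pad.
Only numpy, scipy, OpenCV 4.12 (cv2) and the standard library are available. Lean on these libraries where they do the work, as an engineer would, in place of code of your own. Each camera call takes 0.05 s, during which the arm holds its last target. There are 200 camera calls.

## Task

In the restorer's corner, take the arbor with the notched flange out of the wooden rack and seat its tapered shank in the upright spindle with the two notches over the spindle's two drive dogs: feel for the dogs by turning, then push it firmly home with a push of about 15 N for a moment, never forcing it with more than about 30 N. Then, using the arbor to turn the stiff spindle, bring the notches into line with the machine's front-to-back line (the brass index mark), still fully home, and let go. Leave everything else where it stands.

Things in the scene. Friction and masses are not known exactly. Their poses are not given: they have to be found in the camera images.
- arbor: The arbor to fit: bright steel, loose, 0.4 to 0.6 kg, upright, shank down in one of the rack's three holes. Origin: on its axis at the flange's underside; z up; x through the middles of the two notches. Flange: disc of diameter 60, 8 thick (z 0 to 8). A half turn makes no difference. The other two tools in the rack have no notches.
- grip (a point): On the arbor's axis 32 mm above its origin: a good grasp point from above, fingers closing along the arbor's y on the steel block's two flats (24 mm apart; block 34 mm along x, z 8 to 48 mm above the arbor's origin). Above the block a small wooden polishing cone of diameter 20 mm reaches z = 62 mm.
- notch (a point): Middle of the arbor's +x notch, 24 mm from its axis, at the flange's top. Both notches (+x and -x) go through the full flange thickness, are 11 mm wide (along y) and open outward from radius 18 mm.
- shank_foot (a point): Foot of the arbor's cone shank, on its axis 44 mm below its origin. The shank narrows from 31 mm diameter at the flange to about 18 mm at the foot.
- headstock: Upright-spindle polishing head fixed to the bench: green housing (92 mm diameter, 104 mm high), steel spindle nose pointing up, grey motor (80 mm diameter, 105 mm high) on axis x = +118 mm. Origin: on the spindle axis at bench level; z up; its front looks to -x. Base 250 x 150 x 30 mm, x from -80 to +170 mm.
- nose (a point): On the spindle axis at the spindle's flat face, 120 mm above the bench; axes parallel to the headstock's, fixed (they do not turn with the spindle). Face 62 mm in diameter; tapered bore 32 mm wide at the face, same taper as the shank, open below. The seated arbor's origin comes here. The taper's wedging makes the contact forces up to 1.7 times the push plus weight.
- dog_circle (a point): On the spindle axis at the height of the dogs' tops, 7 mm above the face; axes fixed like the nose's. Two dogs face to face across the bore, 8 mm wide, radius 19.5 to 29.5 mm. At the start their line is 0.35 to 1.0 rad anticlockwise from above (+z) from the headstock's x axis; exact angle not measured: rest the flange on them with 5 to 12 N and turn till it drops 7 mm. Notch play: 1.5 mm a side.
- index (a point): Brass index mark on the housing's front rim, 40 mm in front of the spindle axis, 112 mm above the bench. The spindle turns about its upright axis against 0.2 N m of dry friction and stays where it is left; a lightly pressed arbor sliding on the dogs does not turn it.
- rack: Wooden rack block fixed to the bench, 270 (x) x 90 (y) x 60 mm high, origin at the centre of its underside, with three upright through holes of diameter 35 mm at x = -85, 0 and +85 mm. The arbors hang in them, flanges resting on its top, 60 mm above the bench.
- ball_arbor: Bystander in the rack: arbor with a plain round 52 mm flange and a round wooden ball of 38 mm on top, 64 mm tall above the rack. Origin at the flange's underside.
- chuck: Bystander in the rack: dark drill chuck, diameter 47 mm, 58 mm tall above the rack. Origin at its underside, above its shank.
- wax_tin: Bystander: brass tin, diameter 54 mm, 30 mm high, standing between the rack and the polishing head. Origin at its underside.
- book_low: Bystander: blue book 200 x 140 x 32 mm lying on the bench, origin under its centre.
- book_top: Bystander: green book 200 x 140 x 32 mm lying on the blue one, origin under its centre.
- bowl: Bystander: white china bowl, diameter 120 mm, 55 mm high, origin under its centre.
- finial: Bystander: turned dark wooden chair finial, 92 mm tall, standing upright, origin under its centre.
- brush: Bystander: brush lying on the bench beyond the polishing head.
There are look-alikes about, which are no part of the job. What is shaped like the arbor but green or purple is not meant.

How it is judged:
By the outcome, as a careful person would: the job done as asked, in the order asked, and still so for the second after the job is handed in, with the robot touching nothing.
It also fails if it takes over 64 s, if anything falls off the work surface, if the arm or the gripper's body presses on something with over 40 N, if the wrist force passes 120 N, or if a joint passes its speed limit or range.

## Working session

There is one attempt and no reset: what is moved stays moved. The work goes in short steps, Python scripts to look and compute and a tool call to move; the robot and the scene stay as the last step left them, time stands still between calls to the robot, and variables do not carry over. Pictures are saved under pics/ and viewed, at most 10 in all, crops included, and the job is handed in when it is done.

Besides the shell and the picture viewer there is one more tool, called after "Request:" as name(argument=value, ...) on one line, values as JSON. jog_arm: Moves the arm, as the interface text tells. Its arguments: {"type":"object","properties":{"delta_pos":{"type":"array","items":{"type":"array","items":{"type":"number"}}},"spin":{"type":"array","items":{"type":"number"}},"claw":{"type":"number"}},"required":["delta_pos","spin"]}

```bash
ls; mkdir -p pics; cat > h.py <<'E'
import numpy as np, cv2
from scipy.spatial.transform import Rotation as R
from plant import r, viewer, models
def T_tool(s):
    T=np.eye(4);T[:3,:3]=R.from_euler('xyz',s['ee_rot'],degrees=True).as_matrix();T[:3,3]=s['position'];return T
def cap(n):
    s=r.sense();p=viewer.capture(n)
    p['E']=np.array(p['extrinsics']) if 'extrinsics' in p else T_tool(s)@np.array(p['tool_from_camera'])
    return p
def ray(p,uv):
    K=np.array(p['K']);d=np.array([(uv[0]-K[0,2])/K[0,0],(uv[1]-K[1,2])/K[1,1]]);u=d.copy()
    for _ in range(20): u=d/(1+p['k1']*(u@u))
    return p['E'][:3,:3]@np.array([u[0],u[1],1]), p['E'][:3,3]
def atz(p,uv,z):
    d,o=ray(p,uv);return o+d*(z-o[2])/d[2]
def byd(p,uv):
    d,o=ray(p,uv);c,q=int(round(uv[0])),int(round(uv[1]));return o+d*float(np.median(p['depth'][q-1:q+2,c-1:c+2]))
def proj(p,X):
    c=np.linalg.inv(p['E'])@np.append(X,1);u=c[:2]/c[2];u=u*(1+p['k1']*(u@u));K=np.array(p['K']);return [K[0,0]*u[0]+K[0,2],K[1,1]*u[1]+K[1,2]]
E
python3 - <<'E'
from h import *
np.set_printoptions(precision=1,suppress=True)
print(r.sense())
ims=[]
for n in ('top','scene'):
    p=cap(n); cv2.imwrite(f'pics/{n}.png',p['img']); print(n,p['E'][:3,3])
    for t,z in (('arbor',60),('grip',92),('notch',68),('headstock',0),('nose',120),('dog_circle',127),('index',112),('rack',0),('ball_arbor',60),('chuck',60),('wax_tin',0)):
        for d in models.spot_point(p,t)[:3]:
            print(t,round(d['score'],2),np.array(d['point']),atz(p,d['point'],z))
E
```

```text
pics
{'clock': 0.0, 'joint_pos': array([73. , 36.1,  2.2, 87. , -1.5, 57.1, -1.1]), 'joint_velocities': array([ 0. ,  0.1, -0.1, -0.1,  0.1,  0.1,  0.1]), 'joint_torque': array([  0. , -56.3,   1.2, -19.3,   0. ,   0. ,   0. ]), 'position': array([ 148.6, -632.2,  230.4]), 'ee_rot': array([-179.9,    0. ,   13.2]), 'wrist_force': array([0.7, 0.6, 0.6]), 'wrist_torque': array([ 0. ,  0. , -0.1]), 'finger_force': 0.0, 'width': 85.38416334186695}
top [ 507.3   -9.1 1566. ]
arbor 0.75 [191.7 224. ] [457.2 209.6  60. ]
arbor 0.74 [158.3 228.5] [441.3 331.3  60. ]
arbor 0.72 [187.5 260. ] [327.8 225.6  60. ]
grip 0.69 [198.2 177.2] [623.  181.5  92. ]
grip 0.58 [160.4 226.5] [449.7 316.5  92. ]
grip 0.46 [188.8 220.7] [469.9 215.1  92. ]
notch 0.63 [161.1 221.1] [468.2 319.2  68. ]
notch 0.62 [181.2 262.3] [320.5 247.2  68. ]
notch 0.61 [189.3 215.6] [487.5 216.9  68. ]
headstock 0.64 [313.4 209.8] [ 504.8 -236.7    0. ]
nose 0.86 [317.8 204. ] [ 524.9 -234.8  120. ]
dog_circle 0.93 [316.3 205.4] [ 520.  -228.4  127. ]
dog_circle 0.41 [193.1 222.7] [463.9 195.  127. ]
index 0.64 [321.3 218
[... 548 characters left out ...]
2 201.   92. ]
grip 0.5 [290.9 128.2] [466.3 277.5  92. ]
grip 0.49 [250.6 123.5] [350.1 211.9  92. ]
notch 0.85 [253.5 126. ] [341.5 236.3  68. ]
notch 0.84 [300.3 135.5] [494.1 294.6  68. ]
notch 0.68 [282.  145.5] [484.8 209.   68. ]
headstock 0.55 [183.4 247.9] [ 519.7 -232.2    0. ]
nose 0.82 [180.2 214.2] [ 525.2 -226.8  120. ]
nose 0.3 [272.6 137.7] [483.3 160.3 120. ]
index 0.77 [162.1 213.5] [ 485.3 -248.7  112. ]
rack 0.6 [289.6 170.5] [530.9 195.7   0. ]
rack 0.42 [361.9 139.8] [618.  510.4   0. ]
ball_arbor 0.64 [292.8 157.1] [540.8 191.4  60. ]
chuck 0.57 [313.9 166.1] [614.3 196.9  60. ]
chuck 0.29 [351.5 219.4] [807.3  77.7  60. ]
wax_tin 0.71 [234.7 190. ] [464.8  11.7   0. ]
```

```bash
python3 - <<'E'
import cv2
a=cv2.imread('pics/top.png')[130:300,130:350];b=cv2.imread('pics/scene.png')[90:290,130:400]
a=cv2.resize(a,(388,300),interpolation=cv2.INTER_CUBIC);cv2.imwrite('pics/top2.png',cv2.resize(a,(776,600)))
cv2.imwrite('pics/scene2.png',cv2.resize(b,(800,593),interpolation=cv2.INTER_CUBIC))
E
```

```text
(no output)
```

View pics/top2.png

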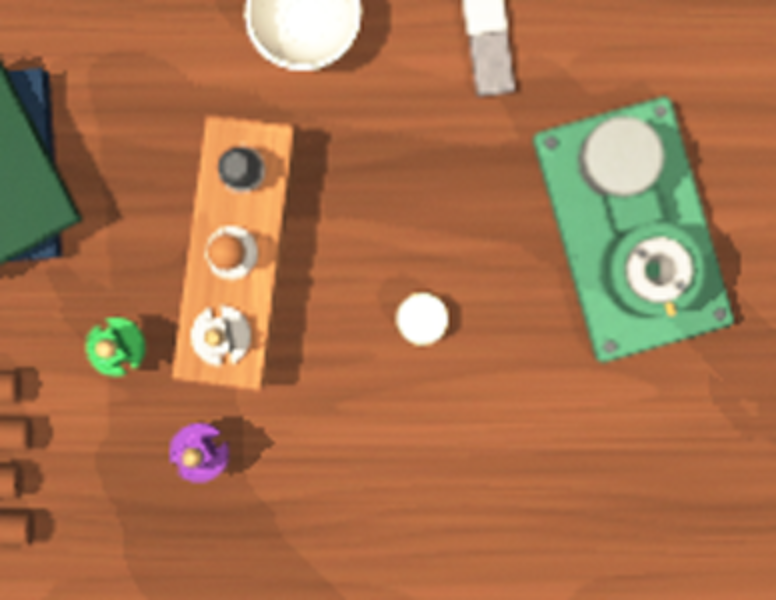

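View pics/scene2.png

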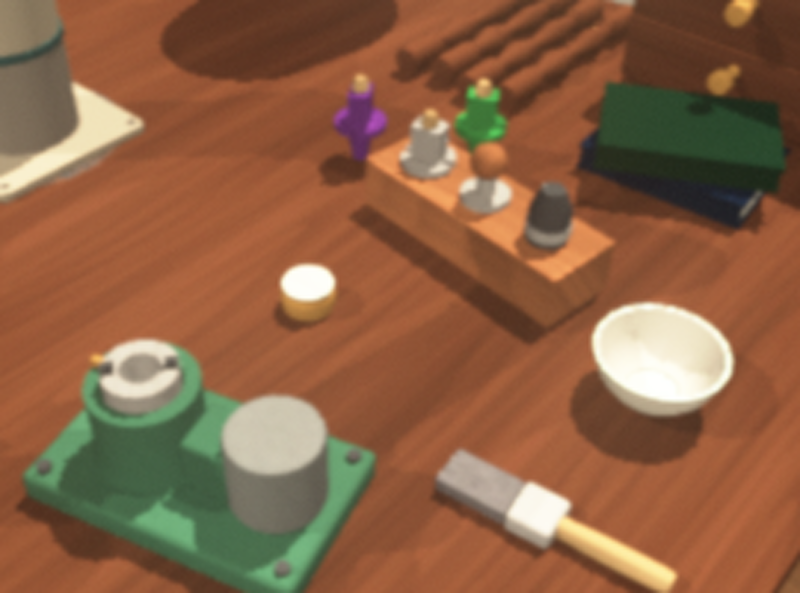

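The arbor sits in the rack hole at about (457, 210) mm; the top crop shows it at (220, 337). The spindle is at about (521, -230), crop (660, 268), with the motor beyond it at yaw ≈ +16°. Green and purple look-alikes stand off the rack. I'll look at the spindle on the way.

```bash
cat >> h.py <<'E'
np.set_printoptions(precision=2,suppress=True)
def go(X,yaw=None):
    s=r.sense();M=T_tool(s)[:3,:3]
    sp=None
    if yaw is not None:
        sp=-np.radians((yaw-s['ee_rot'][2]+90)%180-90) # tool z down
    print('at',s['position'],s['ee_rot'],'q7',s['joint_pos'][6],'delta',M.T@(np.array(X)-s['position']),'spin',sp,'t',s['clock'])
E
python3 - <<'E'
from h import *
p=cap('wrist');print(p['tool_from_camera'],p['K'],p['k1'])
go([480,-240,330]);go([520,-300,330])
E
```

```text
[[   0.     -0.96   -0.29   73.47]
 [   1.      0.     -0.      0.21]
 [   0.     -0.29    0.96 -142.39]
 [   0.      0.      0.      1.  ]] [[291.81   0.   249.6 ]
 [  0.   291.81 192.24]
 [  0.     0.     1.  ]] -0.06170152479116777
at [ 148.73 -632.78  231.32] [180.    -0.    13.22] q7 -1.1445432306235446 delta [ 412.33 -306.59  -98.66] spin None t 1.25
at [ 148.73 -632.78  231.32] [180.    -0.    13.22] q7 -1.1445432306235446 delta [ 437.55 -239.03  -98.66] spin None t 1.25
```

Request:
jog_arm(delta_pos=[[40,-24,-10],[80,-48,-20],[120,-72,-30],[160,-96,-40],[200,-120,-50],[240,-144,-60],[270,-180,-70],[300,-200,-80]], spin=[0,0,0,0,0,0,0,0])

```text
clock: 1.92
position: [373.4, -395.5, 302.9]
ee_rot: [-180.0, 0.0, 13.2]
wrist_force: [0.6, 0.0, -0.6]
width: 85.6
finger_force: 0.0
```

Request:
jog_arm(delta_pos=[[30,-24,-5],[60,-48,-10],[90,-70,-15],[120,-95,-20],[130,-100,-20],[130,-100,-20],[130,-100,-20]], spin=[0,0,0,0,0,0,0])

```text
clock: 2.5
position: [476.4, -270.1, 322.5]
ee_rot: [180.0, 0.0, 13.3]
wrist_force: [0.0, -0.8, 0.7]
width: 85.6
finger_force: 0.0
```

```bash
python3 - <<'E'
from h import *
p=cap('wrist');cv2.imwrite('pics/w1.png',p['img'])
for t,z in (('headstock',0),('nose',120),('dog_circle',127),('index',112)):
    for d in models.spot_point(p,t)[:3]: print(t,round(d['score'],2),np.array(d['point']),atz(p,d['point'],z))
import pickle; pickle.dump(p,open('w1.pkl','wb'))
go([460,210,330])
E
```

```text
headstock 0.73 [230.3 118.6] [ 520.61 -228.46    0.  ]
nose 0.62 [226.4 126.9] [ 517.44 -232.49  120.  ]
dog_circle 0.68 [220. 127.] [ 516.29 -225.84  127.  ]
index 0.9 [226.4 157.7] [ 480.58 -239.76  112.  ]
at [ 475.2  -271.75  322.41] [179.99   0.04  13.06] q7 -50.72041453729303 delta [  94.09 -472.72   -7.77] spin None t 2.75
```

View pics/w1.png

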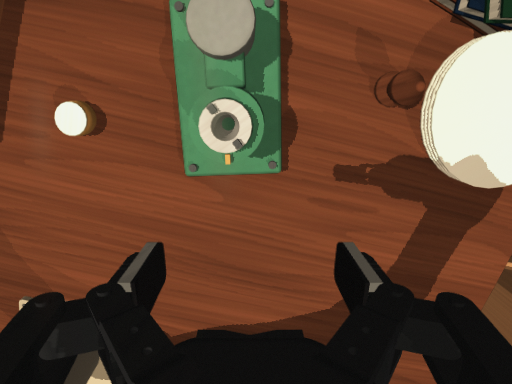

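The wrist view shows the nose ring at (225,126), dogs at about (212,110) and (238,144), the index mark at (227,158), and the motor top at (221,22). Now I'll fit these numerically.

```bash
cat > fit.py <<'E'
from h import *
import pickle
p=pickle.load(open('w1.pkl','rb'));im=p['img'];hsv=cv2.cvtColor(im,cv2.COLOR_BGR2HSV)
sub=np.zeros(im.shape[:2],bool);sub[90:165,190:262]=1
w=((hsv[...,1]<60)&(hsv[...,2]>120)&sub).astype(np.uint8)
c=max(cv2.findContours(w,cv2.RETR_EXTERNAL,cv2.CHAIN_APPROX_NONE)[0],key=cv2.contourArea)
h=cv2.convexHull(c);e=cv2.fitEllipse(h);print('ring',e);N=atz(p,e[0],120);print('nose',N)
y=((hsv[...,0]>12)&(hsv[...,0]<32)&(hsv[...,1]>120)&(hsv[...,2]>120)&sub).astype(np.uint8);v,u=np.nonzero(y);print('idx px',u.mean(),v.mean(),len(u))
I=atz(p,(u.mean(),v.mean()),112);d=N-I;print('index',I,np.hypot(*d[:2]),np.degrees(np.arctan2(d[1],d[0])))
# motor
m=((hsv[...,1]<60)&(hsv[...,2]>100)).astype(np.uint8);m[75:]=0;m[:,:180]=0;m[:,262:]=0
c=max(cv2.findContours(m,cv2.RETR_EXTERNAL,cv2.CHAIN_APPROX_NONE)[0],key=cv2.contourArea)
c=cv2.convexHull(c);c=c[c[:,0,1]>2];e=cv2.fitEllipse(c);M=atz(p,e[0],135);d=M-N;print('motor',e,M,np.hypot(*d[:2]),np.degrees(np.arctan2(d[1],d[0])))
# base corners via green mask
g=((hsv[...,0]>55)&(hsv[...,0]<95)&(hsv[...,1]>60)).astype(np.uint8)
c=max(cv2.findContours(g,cv2.RETR_EXTERNAL,cv2.CHAIN_APPROX_NONE)[0],key=cv2.contourArea)[:,0]
for nm,sel in (('left',c[(c[:,0]<200)&(c[:,1]>25)&(c[:,1]<165)]),('right',c[(c[:,0]>265)&(c[:,1]>10)&(c[:,1]<165)]),('front',c[(c[:,1]>165)&(c[:,0]>195)&(c[:,0]<270)])):
    P=np.array([atz(p,q,30)[:2] for q in sel]);l=cv2.fitLine(P.astype(np.float32),cv2.DIST_HUBER,0,.01,.01).ravel();print(nm,np.degrees(np.arctan2(l[1],l[0])),l[2:],abs((N[:2]-l[2:])@[-l[1],l[0]]))
# dogs
k=(hsv[...,2]<95)&sub
P=[];
for v,u in zip(*np.nonzero(k)):
    X=atz(p,(u,v),127)-N
    if 20.5<np.hypot(*X[:2])<29: P.append(X[:2])
P=np.array(P);a=np.arctan2(P[:,1],P[:,0]);print('dogs',len(P),np.degrees(np.angle(np.exp(2j*a).mean())/2),np.sort(np.degrees(a))[::max(1,len(a)//20)])
E
python3 fit.py
```

```text
ring ((224.66488647460938, 125.44375610351562), (53.23678970336914, 54.38922119140625), 156.43089294433594)
nose [ 518.6  -230.18  120.  ]
idx px 227.22222222222223 158.72222222222223 54
index [ 479.58 -241.    112.  ] 40.49716940142155 15.494497749350183
motor ((219.76010131835938, 18.258955001831055), (68.674560546875, 73.81858825683594), 176.219970703125) [ 624.56 -203.48  135.  ] 109.27256883364586 14.143106961677354
left 15.227274 [ 536.95 -150.35] 72.20868291274941
right 15.32423 [ 600.93 -283.15] 72.84549350997574
front -74.597534 [ 443.85 -250.83] 77.55679235513013
dogs 23 50.68575481972033 [-135.9  -133.91 -132.59 -131.18 -129.67 -128.05 -127.68 -127.   -126.04
 -124.29 -124.14 -124.01 -122.51 -122.46 -122.42 -122.38 -122.35 -120.31
   38.42   39.78   40.81   40.98   42.02]
```

Request:
jog_arm(delta_pos=[[10,-40,0],[20,-80,0],[30,-120,0],[40,-160,0],[45,-200,0],[45,-240,0],[45,-280,0],[45,-310,0]], spin=[0,0,0,0,0,0,0,0])

```text
clock: 3.42
position: [448.0, 44.2, 322.7]
ee_rot: [-180.0, -0.0, 13.3]
wrist_force: [-0.2, 0.0, -0.7]
width: 85.4
finger_force: 0.0
```

```bash
python3 - <<'E'
from h import *
go([430,200,300])
E
```

```text
at [448.    44.19 322.67] [-179.95   -0.01   13.27] q7 -88.74342242876821 delta [  18.25 -155.76   22.8 ] spin None t 3.4167
```

Request:
jog_arm(delta_pos=[[0,-40,5],[0,-80,10],[0,-120,15],[0,-150,22],[0,-150,22],[0,-150,22]], spin=[0,0,0,0,0,0])

```text
clock: 3.92
position: [414.4, 188.4, 300.2]
ee_rot: [180.0, 0.0, 13.4]
wrist_force: [0.9, -0.7, -0.1]
width: 85.8
finger_force: 0.0
```

```bash
python3 - <<'E'
from h import *
import pickle
p=cap('wrist');cv2.imwrite('pics/w2.png',p['img']);pickle.dump(p,open('w2.pkl','wb'))
for t,z in (('arbor',60),('grip',92),('notch',68),('rack',0),('ball_arbor',60)):
    for d in models.spot_point(p,t)[:4]: print(t,round(d['score'],2),np.array(d['point']),atz(p,d['point'],z))
u,v=map(int,proj(p,[458,210,80]));print(u,v,r.sense()['position'])
c=p['img'][max(0,v-75):v+75,max(0,u-100):u+100];print(max(0,v-75),max(0,u-100))
cv2.imwrite('pics/w2c.png',cv2.resize(c,None,fx=4,fy=4,interpolation=cv2.INTER_CUBIC)[:600,:800])
E
```

```text
arbor 0.85 [207.2 206. ] [340.33 231.77  60.  ]
arbor 0.75 [241.  126.2] [457.2  210.29  60.  ]
arbor 0.64 [159.7 117.2] [444.59 314.52  60.  ]
arbor 0.53 [269.7  66.4] [535.79 192.32  60.  ]
grip 0.78 [151.6 116.5] [446.72 314.92  92.  ]
grip 0.72 [242.7 131. ] [454.63 206.66  92.  ]
grip 0.71 [204.8 215.4] [339.17 230.14  92.  ]
notch 0.83 [191.  210.4] [331.9  251.68  68.  ]
notch 0.74 [239.6 107.7] [479.41 216.93  68.  ]
notch 0.71 [151.1 102.6] [460.64 325.54  68.  ]
notch 0.56 [377.7 143.5] [478.27  33.68  68.  ]
rack 0.7 [265.5  67.4] [540.9  195.75   0.  ]
ball_arbor 0.72 [263.6  62.1] [538.86 200.79  60.  ]
240 126 [415.45 186.33 300.69]
51 140
```

View pics/w2c.png

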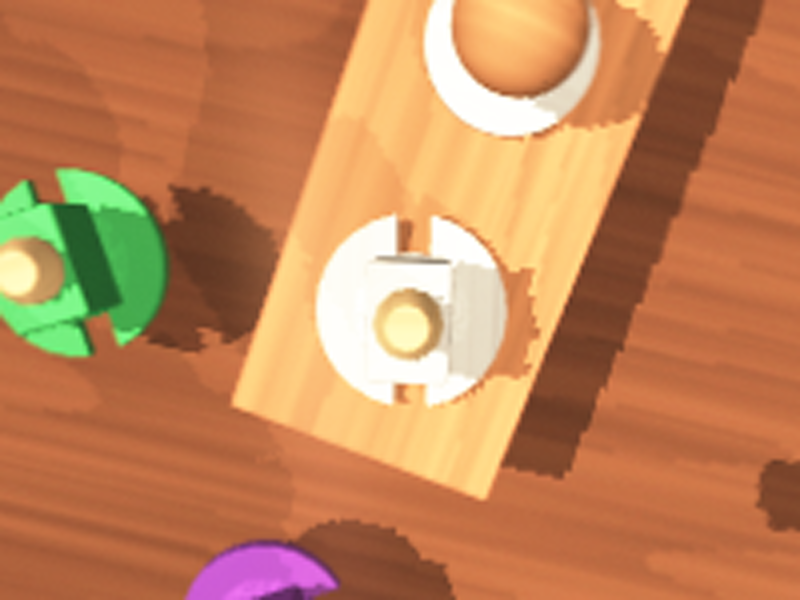

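The crop shows the arbor's flange centred at crop (412,311). Its notches are at crop (414,232) and (410,393), pointing nearly along tool x.

```bash
python3 - <<'E'
from h import *
import pickle
p=pickle.load(open('w2.pkl','rb'))
f=lambda c,z:atz(p,(140+c[0]/4-.4,51+c[1]/4-.4),z)
a=f((414,235),68);b=f((411,391),68);c=f((412,311),68);t=f((408,322),122);k=f((408,321),108)
print(a,b,np.degrees(np.arctan2(*(a-b)[[1,0]])),'ctr',c,(a+b)/2,'cone top',t,k)
yaw=np.degrees(np.arctan2(*(a-b)[[1,0]]))
go([(a[0]+b[0]+c[0])/3,(a[1]+b[1]+c[1])/3,160],yaw)
E
```

```text
[478.47 212.26  68.  ] [430.95 202.24  68.  ] 11.910413482746833 ctr [455.67 207.63  68.  ] [454.71 207.25  68.  ] cone top [456.94 207.68 122.  ] [455.94 207.84 108.  ]
at [415.45 186.33 300.69] [179.98  -0.02  13.05] q7 -109.67147811182251 delta [ 43.26 -11.62 140.7 ] spin 0.01992844268366686 t 4.2167
```

Request:
jog_arm(delta_pos=[[20,-6,20],[43.8,-11.8,50],[43.8,-11.8,90],[43.8,-11.8,125],[43.8,-11.8,150],[43.8,-11.8,160],[43.8,-11.8,160]], spin=[0.02,0.02,0.02,0.02,0.02,0.02,0.02])

```text
clock: 4.8
position: [453.8, 207.9, 138.6]
ee_rot: [179.9, 0.3, 12.0]
wrist_force: [-0.1, -0.3, 0.5]
width: 85.5
finger_force: 0.0
```

```bash
python3 - <<'E'
from h import *
import pickle
p=cap('wrist');cv2.imwrite('pics/w3.png',p['img']);pickle.dump(p,open('w3.pkl','wb'))
for t,z in (('arbor',60),('grip',92),('notch',68)):
    for d in models.spot_point(p,t)[:2]: print(t,round(d['score'],2),np.array(d['point']),atz(p,d['point'],z))
print(proj(p,[455.5,207.7,68]))
go([455.5,207.7,73],12)
E
```

```text
arbor 0.82 [200.4 303.6] [347.61 230.94  60.  ]
arbor 0.82 [119.4 178.4] [449.96 312.21  60.  ]
grip 0.89 [195.6 327.7] [349.46 230.05  92.  ]
grip 0.88 [248.6 210.2] [456.96 209.3   92.  ]
notch 0.85 [176.3 315.3] [336.84 249.8   68.  ]
notch 0.77 [102.8 156.5] [467.06 322.88  68.  ]
[np.float64(250.3505792054166), np.float64(201.3947110219156)]
at [456.22 209.77 142.3 ] [-179.95   -0.21   12.05] q7 -115.79351732998128 delta [-1.38  1.94 69.29] spin 0.0008404388151376919 t 5.0
```

View pics/w3.png

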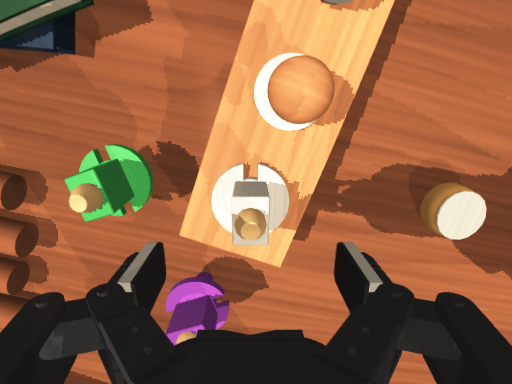

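The block is centred between the fingers, with the flange at (250,201) as predicted. Descending and closing now.

Request:
jog_arm(delta_pos=[[0,0,20],[0,0,40],[0,0,55],[0,0,64],[0,0,68],[0,0,68]], spin=[0,0,0,0,0,0])

```text
clock: 5.5
position: [455.1, 209.4, 72.8]
ee_rot: [-180.0, -0.0, 12.1]
wrist_force: [0.3, 0.0, -0.0]
width: 85.0
finger_force: 0.0
```

Request:
jog_arm(delta_pos=[[0,0,0],[0,0,0],[0,0,0],[0,0,0],[0,0,0],[0,0,0],[0,0,0],[0,0,0]], spin=[0,0,0,0,0,0,0,0], claw=1)

```text
clock: 6.17
position: [455.2, 209.0, 73.1]
ee_rot: [180.0, -0.0, 12.1]
wrist_force: [-0.3, 0.3, 5.0]
width: 23.3
finger_force: 59.9
```

Request:
jog_arm(delta_pos=[[0,0,-10],[0,0,-30],[0,0,-60],[0,0,-95],[0,0,-130],[0,0,-150],[0,0,-150],[0,0,-150]], spin=[0,0,0,0,0,0,0,0])

```text
clock: 6.83
position: [454.6, 209.1, 223.0]
ee_rot: [-180.0, -0.1, 12.1]
wrist_force: [-0.6, -0.5, -6.3]
width: 23.6
finger_force: 59.7
```

```bash
python3 - <<'E'
from h import *
print(r.sense()['wrist_force'],r.sense()['width'])
p=cap('wrist');cv2.imwrite('pics/w4.png',p['img'])
go([518.6,-230.2,223],40)
go([530,0,223],40)
E
```

```text
[-0.57 -0.54 -6.35] 23.59402565637896
at [453.69 208.55 221.63] [179.96   0.12  12.07] q7 -113.55052969491832 delta [-28.31 442.62  -0.99] spin -0.4873945243848608 t 6.8833
at [453.69 208.55 221.63] [179.96   0.12  12.07] q7 -113.55052969491832 delta [ 30.99 219.9   -1.28] spin -0.4873945243848608 t 6.8833
```

View pics/w4.png

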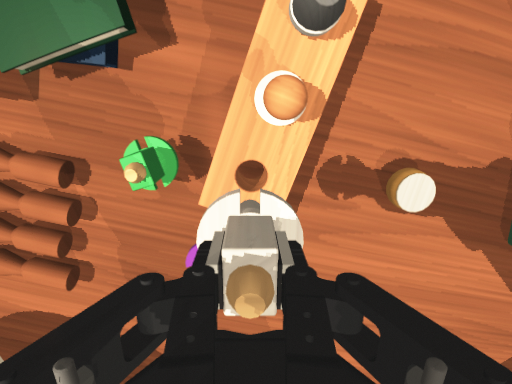

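```bash
python3 - <<'E'
from h import *
from scipy.optimize import least_squares
p=cap('wrist');p['E']=np.array(p['tool_from_camera'])
hsv=cv2.cvtColor(p['img'],cv2.COLOR_BGR2HSV)
w=((hsv[...,1]<50)&(hsv[...,2]>140)).astype(np.uint8);w[:180]=0;w[240:]=0;w[:,:190]=0;w[:,310:]=0
v,u=np.nonzero(w)
pts=[]
for rr in range(186,240):
    q=u[v==rr]
    if len(q)>2: pts+= [(q.min()-.5,rr),(q.max()+.5,rr)]
P=np.array([atz(p,q,5)[:2] for q in pts])
f=least_squares(lambda c:np.hypot(P[:,0]-c[0],P[:,1]-c[1])-c[2],[0,0,30],loss='soft_l1');print(f.x,len(P))
f=least_squares(lambda c:np.hypot(P[:,0]-c[0],P[:,1]-c[1])-30,[0,0],loss='soft_l1');print(f.x)
E
```

```text
[ 0.48 -0.01 29.62] 94
[-0.11 -0.01]
```

Request:
jog_arm(delta_pos=[[5,36,0],[10,72,0],[15,108,0],[20,144,0],[25,180,0],[30,215,0],[25,250,0],[20,285,0]], spin=[-0.06,-0.12,-0.18,-0.24,-0.3,-0.36,-0.42,-0.48])

```text
clock: 7.6
position: [532.8, -66.8, 219.9]
ee_rot: [-179.8, 0.2, 39.8]
wrist_force: [-0.1, 0.9, -6.0]
width: 23.2
finger_force: 60.4
```

```bash
python3 - <<'E'
from h import *
go([518.6,-230.2,223],38)
E
```

```text
at [532.82 -66.75 219.91] [-179.79    0.17   39.77] q7 -57.75452152775678 delta [-115.5   116.52   -3.18] spin 0.030913252989164624 t 7.6
```

Request:
jog_arm(delta_pos=[[-30,20,-3],[-60,40,-3],[-90,60,-3],[-120,80,-3],[-150,100,-3],[-165,110,-3],[-175,116.5,-3],[-175,116.5,-3]], spin=[0.03,0.03,0.03,0.03,0.03,0.03,0.03,0.03])

```text
clock: 8.27
position: [470.9, -269.2, 223.4]
ee_rot: [-179.8, 0.2, 37.6]
wrist_force: [0.4, 0.0, -5.1]
width: 23.1
finger_force: 60.6
```

Request:
jog_arm(delta_pos=[[0,0,0],[0,0,0],[0,0,0]], spin=[0,0,0])

```text
clock: 8.52
position: [474.1, -264.1, 225.1]
ee_rot: [-179.9, -0.0, 38.1]
wrist_force: [0.8, 0.4, -5.8]
width: 23.4
finger_force: 60.6
```

```bash
python3 - <<'E'
from h import *
import pickle
S=[];
p=cap('wrist');cv2.imwrite('pics/w5.png',p['img']);pickle.dump(p,open('w5.pkl','wb'))
for t,z in (('nose',120),('dog_circle',127),('index',112)):
    for d in models.spot_point(p,t)[:2]: print(t,round(d['score'],2),np.array(d['point']),atz(p,d['point'],z))
print(proj(p,[518.6,-230.2,120]))
go([518.6,-230.2,223],38)
E
```

```text
nose 0.66 [248.1 131.5] [ 514.14 -230.81  120.  ]
nose 0.28 [69.4 27. ] [492.63 -68.27 120.  ]
dog_circle 0.76 [246.6 130.6] [ 514.46 -229.08  127.  ]
index 0.65 [232.3 168.1] [ 479.46 -239.91  112.  ]
[np.float64(250.8197892665304), np.float64(126.77125663824617)]
at [ 473.74 -265.55  225.56] [-180.     -0.02   37.96] q7 -36.59794966757109 delta [57.11 -0.28  2.58] spin -0.0007326001842268524 t 8.7167
```

View pics/w5.png

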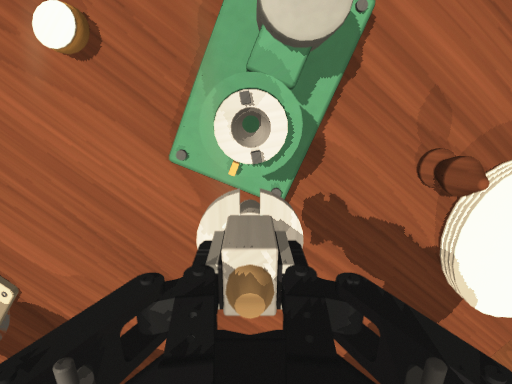

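The ring is centred at about (251,126), with dogs at (246,98) and (256,157). That puts the dog line about 9° anticlockwise of the tool.

```bash
python3 - <<'E'
from h import *
from scipy.optimize import least_squares
import pickle
p=pickle.load(open('w5.pkl','rb'));p['E']=np.array(p['tool_from_camera'])
zf=225.4-120
hsv=cv2.cvtColor(p['img'],cv2.COLOR_BGR2HSV)
w=((hsv[...,1]<60)&(hsv[...,2]>120)).astype(np.uint8);w[:80]=0;w[170:]=0;w[:,:205]=0;w[:,300:]=0
c=max(cv2.findContours(w,cv2.RETR_EXTERNAL,cv2.CHAIN_APPROX_NONE)[0],key=cv2.contourArea)
h=cv2.convexHull(c)[:,0];P=np.array([atz(p,q,zf)[:2] for q in h])
f=least_squares(lambda c:np.hypot(P[:,0]-c[0],P[:,1]-c[1])-c[2],[57,0,31],loss='soft_l1');N=f.x;print(N)
# bore: dark circle edge
D=[]
for v in range(85,170):
  for u in range(205,300):
    if hsv[v,u,2]<110 and hsv[v,u,1]<90:
        X=atz(p,(u,v),zf-7)[:2]-N[:2]
        if 20<np.hypot(*X)<30: D.append(X)
D=np.array(D)
g=D[:,0]>0;a,b=D[g].mean(0),D[~g].mean(0);print(len(D),a,b,'dog centre',N[:2]+(a+b)/2,'ang rel tool',np.degrees(np.arctan2(-(a-b)[1],(a-b)[0])))
E
```

```text
[55.5   0.57 31.03]
65 [22.56 -3.24] [-26.66   6.14] dog centre [53.45  2.02] ang rel tool 10.784333543184697
```

Request:
jog_arm(delta_pos=[[25,0.1,0],[50,0.3,0],[55.5,0.3,5],[55.5,0.3,30],[55.5,0.3,50],[55.5,0.3,62],[55.5,0.3,70],[55.5,0.3,70]], spin=[0,0,0,0,0,0,0,0])

```text
clock: 9.38
position: [516.4, -232.0, 153.9]
ee_rot: [-179.8, 0.1, 37.9]
wrist_force: [-0.1, 0.8, -5.8]
width: 23.4
finger_force: 60.3
```

Request:
jog_arm(delta_pos=[[0,0,2],[0,0,6],[0,0,10],[0,0,10]], spin=[0,0,0,0])

```text
clock: 9.72
position: [517.6, -232.4, 145.4]
ee_rot: [180.0, -0.0, 37.9]
wrist_force: [-0.2, 1.2, -5.6]
width: 23.1
finger_force: 60.6
```

Request:
jog_arm(delta_pos=[[0,0,1],[0,0,2],[0,0,3],[0,0,3]], spin=[0,0,0,0])

```text
clock: 10.05
position: [518.0, -232.2, 142.7]
ee_rot: [180.0, -0.1, 37.9]
wrist_force: [1.1, 2.2, -4.5]
width: 23.0
finger_force: 60.7
```

Request:
jog_arm(delta_pos=[[0,0,0.5],[0,0,1],[0,0,1.5],[0,0,1.5]], spin=[0,0,0,0])

```text
clock: 10.38
position: [518.0, -232.1, 141.2]
ee_rot: [180.0, -0.1, 37.9]
wrist_force: [1.2, 4.4, -2.3]
width: 22.9
finger_force: 61.0
```

Request:
jog_arm(delta_pos=[[0.6,-0.5,0],[1.3,-1.0,0],[1.3,-1.0,0],[1.3,-1.0,0]], spin=[0,0,0,0])

```text
clock: 10.72
position: [517.5, -231.6, 140.8]
ee_rot: [180.0, 0.0, 37.8]
wrist_force: [2.2, 1.5, -4.8]
width: 23.0
finger_force: 60.7
```

Request:
jog_arm(delta_pos=[[0,0,0.5],[0,0,1],[0,0,1],[0,0,1]], spin=[0,0,0,0])

```text
clock: 11.05
position: [517.4, -231.4, 140.1]
ee_rot: [-180.0, 0.0, 37.8]
wrist_force: [0.4, 0.5, -1.2]
width: 23.4
finger_force: 61.2
```

Request:
jog_arm(delta_pos=[[0,0,0.3],[0,0,0.6],[0,0,0.6],[0,0,0.6]], spin=[0,0,0,0])

```text
clock: 11.38
position: [517.5, -231.4, 140.0]
ee_rot: [180.0, 0.0, 37.8]
wrist_force: [-2.4, 1.4, 5.0]
width: 23.2
finger_force: 62.1
```

Request:
jog_arm(delta_pos=[[0,0,0],[0,0,0],[0,0,0],[0,0,0],[0,0,0],[0,0,0],[0,0,0],[0,0,0]], spin=[-0.02,-0.04,-0.06,-0.08,-0.1,-0.12,-0.14,-0.14])

```text
clock: 12.05
position: [518.6, -231.5, 139.5]
ee_rot: [179.9, -0.1, 46.0]
wrist_force: [1.2, -1.4, 2.0]
width: 23.5
finger_force: 61.6
```

Request:
jog_arm(delta_pos=[[0,0,0],[0,0,0],[0,0,0],[0,0,0]], spin=[-0.015,-0.03,-0.03,-0.03])

```text
clock: 12.38
position: [517.2, -230.8, 138.6]
ee_rot: [-179.9, 0.0, 47.6]
wrist_force: [2.4, -0.6, -5.5]
width: 23.3
finger_force: 60.7
```

Request:
jog_arm(delta_pos=[[0,0,0],[0,0,0.5],[0,0,1.5],[0,0,2.5],[0,0,2.5]], spin=[-0.02,-0.03,-0.03,-0.03,-0.03])

```text
clock: 12.8
position: [517.5, -230.8, 136.6]
ee_rot: [-180.0, 0.0, 49.3]
wrist_force: [2.0, -0.2, -6.0]
width: 23.3
finger_force: 60.6
```

Request:
jog_arm(delta_pos=[[0.3,0.4,0.7],[0.3,0.4,1.5],[0.3,0.4,2.2],[0.3,0.4,2.7],[0.3,0.4,2.7]], spin=[0,0,0,0,0])

```text
clock: 13.22
position: [518.0, -230.8, 134.0]
ee_rot: [-180.0, 0.0, 49.3]
wrist_force: [0.7, 2.2, -5.1]
width: 23.2
finger_force: 60.6
```

Request:
jog_arm(delta_pos=[[0,0,0.3],[0,0,0.6],[0,0,0.9],[0,0,0.9]], spin=[0,0,0,0])

```text
clock: 13.55
position: [518.1, -230.7, 133.3]
ee_rot: [-180.0, -0.0, 49.3]
wrist_force: [-0.3, 3.9, -4.3]
width: 23.3
finger_force: 60.8
```

Request:
jog_arm(delta_pos=[[0,0,0.3],[0,0,0.6],[0,0,0.6],[0,0,0.6]], spin=[0,0,0,0])

```text
clock: 13.88
position: [518.1, -230.7, 133.2]
ee_rot: [-180.0, -0.0, 49.3]
wrist_force: [-1.7, 5.3, 3.8]
width: 23.6
finger_force: 61.7
```

Request:
jog_arm(delta_pos=[[0.2,-0.2,0.2],[0.3,-0.4,0.5],[0.3,-0.4,0.8],[0.3,-0.4,0.8],[0.3,-0.4,0.8],[0.3,-0.4,0.8]], spin=[0,0,0,0,0,0])

```text
clock: 14.38
position: [518.1, -230.7, 133.1]
ee_rot: [180.0, 0.0, 49.3]
wrist_force: [-4.4, 3.0, 9.7]
width: 23.1
finger_force: 62.6
```

Request:
jog_arm(delta_pos=[[-0.1,-0.4,0.3],[-0.1,-0.4,0.6],[-0.1,-0.4,0.6],[-0.1,-0.4,0.6],[-0.1,-0.4,0.6],[-0.1,-0.4,0.6],[-0.1,-0.4,0.6]], spin=[0,0,0,0,0,0,0])

```text
clock: 14.97
position: [518.1, -230.7, 133.1]
ee_rot: [179.9, 0.0, 49.3]
wrist_force: [-3.6, 4.6, 12.1]
width: 23.2
finger_force: 63.2
```

Request:
jog_arm(delta_pos=[[0,0,0.3],[0,0,0.3],[0,0,0.3],[0,0,0.3],[0,0,0.3],[0,0,0.3]], spin=[0,0,0,0,0,0])

```text
clock: 15.47
position: [518.1, -230.7, 133.1]
ee_rot: [179.9, 0.0, 49.3]
wrist_force: [-4.5, 4.2, 15.3]
width: 23.1
finger_force: 63.4
```

Request:
jog_arm(delta_pos=[[0,0,-0.5],[0,0,-0.9],[0,0,-0.9],[0,0,-0.9]], spin=[0,0,0,0])

```text
clock: 15.8
position: [518.1, -230.7, 133.1]
ee_rot: [179.9, 0.0, 49.3]
wrist_force: [-3.0, 3.5, 7.9]
width: 23.0
finger_force: 62.5
```

Request:
jog_arm(delta_pos=[[0,0,0],[0,0,0],[0,0,0],[0,0,0],[0,0,0],[0,0,0]], spin=[0.03,0.06,0.09,0.12,0.15,0.15])

```text
clock: 16.3
position: [518.6, -230.7, 133.1]
ee_rot: [179.9, -0.0, 40.7]
wrist_force: [-1.2, 3.6, 7.3]
width: 23.5
finger_force: 62.3
```

```bash
python3 - <<'E'
from h import *
s=r.sense();print(s['wrist_force'],s['wrist_torque']);go(s['position'],15.3)
E
```

```text
[-1.16  3.62  7.28] [ 0.97  0.51 -0.01]
at [ 518.64 -230.69  133.13] [179.88  -0.04  40.67] q7 -42.549921589176165 delta [0. 0. 0.] spin 0.4428666988945826 t 16.3
```

Request:
jog_arm(delta_pos=[[0,0,0],[0,0,0],[0,0,0],[0,0,0],[0,0,0],[0,0,0],[0,0,0],[0,0,0]], spin=[0.04,0.08,0.12,0.16,0.2,0.24,0.28,0.28])

```text
clock: 16.97
position: [518.5, -230.8, 133.1]
ee_rot: [179.9, -0.1, 24.6]
wrist_force: [-1.1, 3.7, 7.2]
width: 23.5
finger_force: 62.3
```

```bash
python3 - <<'E'
from h import *
s=r.sense();print(s['wrist_force'],s['wrist_torque']);go(s['position'],15.3)
E
```

```text
[-1.13  3.75  7.16] [ 0.89  0.48 -0.09]
at [ 518.54 -230.79  133.12] [179.9   -0.06  24.6 ] q7 -54.57664706045414 delta [0. 0. 0.] spin 0.16237598458901012 t 16.9667
```

Request:
jog_arm(delta_pos=[[0,0,0],[0,0,0],[0,0,0],[0,0,0],[0,0,0],[0,0,0],[0,0,0],[0,0,0]], spin=[0.04,0.08,0.12,0.16,0.19,0.205,0.205,0.205])

```text
clock: 17.63
position: [518.5, -230.8, 133.1]
ee_rot: [179.9, -0.1, 12.9]
wrist_force: [-1.7, 3.4, 7.8]
width: 23.5
finger_force: 62.3
```

```bash
python3 - <<'E'
from h import *
s=r.sense();print(s['wrist_force'],s['wrist_torque']);go(s['position'],15.3)
p=cap('wrist');cv2.imwrite('pics/w6.png',p['img'])
E
```

```text
[-1.68  3.44  7.81] [ 0.86  0.48 -0.  ]
at [ 518.47 -230.85  133.11] [179.92  -0.08  12.95] q7 -63.23519136149554 delta [0. 0. 0.] spin -0.04105347727848422 t 17.6333
```

View pics/w6.png

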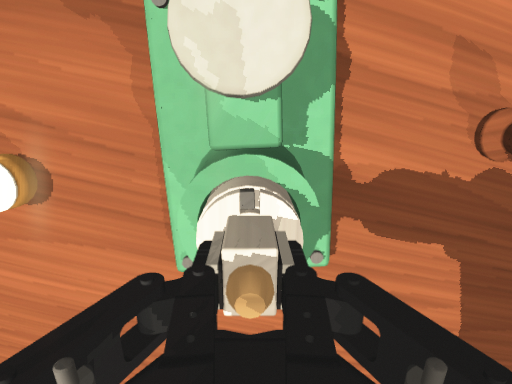

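The arbor is seated: the dog shows in the near notch at (249,200). Turning back to 15.3° and re-checking.

Request:
jog_arm(delta_pos=[[0,0,0],[0,0,0],[0,0,0],[0,0,0],[0,0,0]], spin=[-0.02,-0.041,-0.041,-0.041,-0.041])

```text
clock: 18.1
position: [518.4, -230.9, 133.1]
ee_rot: [179.9, -0.1, 15.3]
wrist_force: [-1.9, 3.1, 7.8]
width: 23.4
finger_force: 62.3
```

```bash
python3 - <<'E'
from h import *
s=r.sense();print(s['wrist_force'],s['wrist_torque']);go(s['position'],15.3)
p=cap('wrist');cv2.imwrite('pics/w7.png',p['img'])
hsv=cv2.cvtColor(p['img'],cv2.COLOR_BGR2HSV)
g=((hsv[...,0]>55)&(hsv[...,0]<95)&(hsv[...,1]>60)).astype(np.uint8)
c=max(cv2.findContours(g,cv2.RETR_EXTERNAL,cv2.CHAIN_APPROX_NONE)[0],key=cv2.contourArea)[:,0]
for nm,sel in (('left',c[(c[:,0]<190)&(c[:,1]>10)&(c[:,1]<250)]),('right',c[(c[:,0]>300)&(c[:,1]>10)&(c[:,1]<245)])):
    P=np.array([atz(p,q,30)[:2] for q in sel]);l=cv2.fitLine(P.astype(np.float32),cv2.DIST_HUBER,0,.01,.01).ravel();print(nm,np.degrees(np.arctan(l[1]/l[0])),abs(([518.3,-230.6]-l[2:])@[-l[1],l[0]]))
cv2.imwrite('pics/w7c.png',cv2.resize(p['img'][165:265,180:320],None,fx=5.7,fy=5.7,interpolation=cv2.INTER_CUBIC))
E
```

```text
[-1.87  3.07  7.79] [0.97 0.49 0.09]
at [ 518.41 -230.85  133.09] [179.92  -0.07  15.3 ] q7 -61.485308902168015 delta [0. 0. 0.] spin 7.268474000750037e-05 t 18.1
left 15.536641 72.64672435148057
right 15.4438715 71.74723025603382
```

View pics/w7c.png

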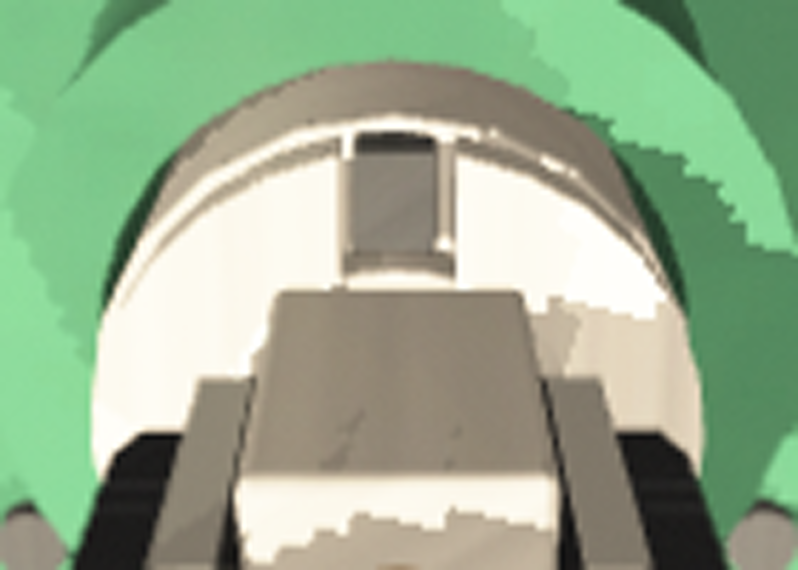

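The dog sits near the middle of the notch, and the notch line is at 15.3° against a headstock yaw of 15.3–15.5°. Easing off the push and releasing.

Request:
jog_arm(delta_pos=[[0,0,-0.4],[0,0,-0.8],[0,0,-0.8],[0,0,-0.8]], spin=[0,0,0,0])

```text
clock: 18.48
position: [518.4, -230.8, 133.1]
ee_rot: [179.9, -0.1, 15.3]
wrist_force: [1.0, 2.3, 4.3]
width: 23.1
finger_force: 61.8
```

Request:
jog_arm(delta_pos=[[0,0,0],[0,0,0],[0,0,0],[0,0,0],[0,0,0],[0,0,0],[0,0,0],[0,0,0]], spin=[0,0,0,0,0,0,0,0], claw=0)

```text
clock: 19.15
position: [517.8, -230.5, 132.7]
ee_rot: [180.0, 0.0, 15.3]
wrist_force: [-0.6, -1.1, -0.6]
width: 85.4
finger_force: 0.0
```

Request:
jog_arm(delta_pos=[[0,0,-10],[0,0,-35],[0,0,-70],[0,0,-105],[-25,0,-140],[-50,0,-150],[-50,0,-150],[-50,0,-150]], spin=[0,0,0,0,0,0,0,0])

```text
clock: 19.82
position: [469.0, -244.5, 284.5]
ee_rot: [179.9, -0.1, 15.2]
wrist_force: [0.7, -0.5, 0.2]
width: 85.8
finger_force: 0.0
```

```bash
python3 - <<'E'
from h import *
p=cap('wrist')
p=cap('wrist');print(r.sense()['position'],r.sense()['wrist_force']);print(proj(p,[518.3,-230.5,128]))
for n,z in (('arbor',120),('grip',152),('notch',128)):
    for d in models.spot_point(p,n)[:2]: print(n,d['score'],np.array(d['point']),atz(p,d['point'],z))
u,v=map(int,proj(p,[518.3,-230.5,128]))
cv2.imwrite('pics/w8.png',cv2.resize(p['img'][max(0,v-70):v+70,u-90:u+90],None,fx=4.2,fy=4.2,interpolation=cv2.INTER_CUBIC))
E
```

```text
[ 469.92 -243.18  282.73] [ 0.77 -0.    0.3 ]
[np.float64(249.77734699635823), np.float64(128.79300451452326)]
arbor 0.86 [249.9 125.3] [ 521.15 -229.85  120.  ]
arbor 0.43 [251.5 128.4] [ 518.56 -232.27  120.  ]
grip 0.97 [251.9 127.3] [ 521.9  -231.55  152.  ]
notch 0.67 [247.5 103. ] [ 541.82 -221.76  128.  ]
```

View pics/w8.png

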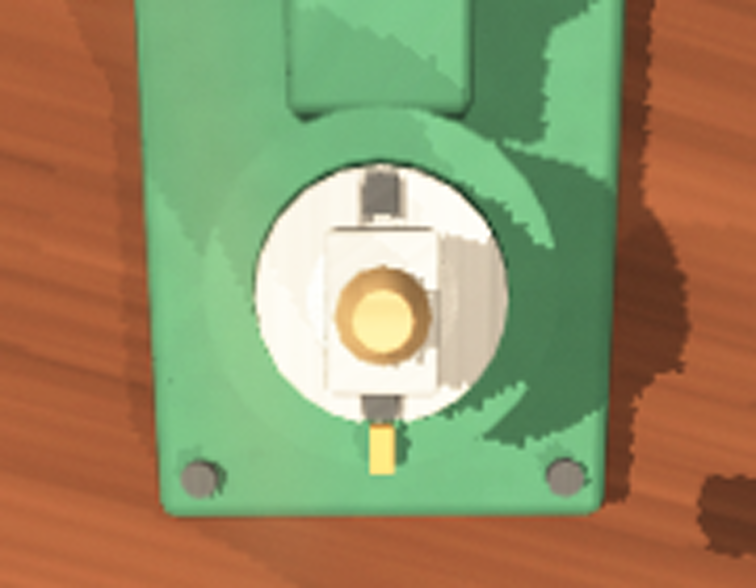

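The arbor is seated and released. The notches and dogs at (381,193) and (381,406) line up with the brass mark at (382,450).

```bash
python3 -c "
from plant import r
print(r.hand_in())"
```

```text
the job is handed in; nothing more can be done
None
```

The arbor is home on the two dogs (pushed to about 15 N), its notches are in line with the brass index mark, the gripper is clear, and the job was handed in at about 20 s; I haven't seen the verdict.

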